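# Lay out the wheel-centre parts on the bench

### The arm

A 6-joint arm with a two-finger parallel gripper is mounted at the origin on the work surface. World frame = base frame: x ahead of the robot, y to its left, z up, the work surface at z = 0. Lengths are in mm, angles in rad, forces in N, time in s.
With the tool pointing down it reaches from about 350 to 775 mm from the base axis. Payload 5.5 kg.
Tool frame: the origin (TCP) lies midway between the tips of the shut fingers; the grasp point (between the pads) lies 19 mm behind it; z points along the fingers, y is the line along which they close (so a half turn about z gives the same grasp; the last joint's range is limited). The gripper opens to 85 mm and grips with 20 to 120 N. Pads are 22 mm wide; open, the fingers measure 114 mm over their backs; the gripper's body (76 mm by 85 mm) begins 54 mm behind the grasp point. The pads swing forward as they close: fully open they stand 13 mm farther back than shut.
Start: joints at [-1.305, 0.313, 0.046, 1.304, 0, 1.431], TCP at [226.984, -528.347, 231.323] pointing down, gripper open.
Joint ranges: [-2.76, 2.76], [-0.86, 1.69], [-1.03, 1.26], [-2.2, 2.34], [-1.47, 1.5], [-3.14, 3.14]. Speed limits (rad/s): [2.57, 2.57, 3.14, 3.14, 3.14, 3.14].

### API

Orientations are given as a rotation vector (axis times angle).
In Python, from station import arm gives the robot as it stands.
- The arm moves only by the tool servo_tool, never from a script. Its argument "series" is a list of rows, each a list of 5 numbers: the opening, from 0 (shut) to 1 (fully open), then the shift along the tool's x, y, z as a fraction of full scale, then the turn about the tool's z as a fraction of full scale. A call has exactly 8 rows; each row is the pose to reach, as a shift and turn from the pose commanded when the call began, along the tool's axes at that moment; what a row does not reach only later rows make up. Full scale, the value 1, is 0.2 m for a shift and 90 degrees for a turn. A row lasts 1/10 s, in which the tool goes at most 50 mm and 8.59 degrees, less where a joint would pass 70% of its speed; a pose out of reach is approached as far as the arm can. A call with a number of a shift or a turn outside -1 to 1 is refused whole. A call with a gripper value outside its range is refused whole. The fingers move at their own pace and stop on an object; "squeeze" is the grip in N (left out, the last holds). Time passes only in rows, so rows that repeat a pose let the fingers close, or fill a call up. It gives the time, the measured TCP pose, the force, the opening and the grip force at its end, in the units of the state.
- arm.observe(): the state, without advancing time (a new reading comes with each control period).
- arm.read_camera(name): name is "scene" or "side" or "wrist"; returns a dict with "img" (400x640x3 uint8, blue, green, red), "K" (3x3 intrinsics, pixels), "dist_coeffs" ([k1, k2, p1, p2, k3] as OpenCV has them; the pictures are not rectified), "world_to_cam" (4x4, takes a point from world to camera coordinates); the wrist camera has in their place "hand_eye" (4x4, takes a point from camera to tool coordinates, whose origin is the TCP and whose axes are the flange's). Camera axes: x right, y up, looking along -z (the intrinsics and any distortion apply to the point x, -y, -z); pixel columns grow to the right and rows downward; lengths in mm; the calibration is good to about 2 mm. A picture is of the moment at which its call begins: read the wrist's pose just before it. There is no depth.
- arm.finish_job(): hands the job in; it is judged then, once.
The state is a dict: "clock": time; "joints": joint angles; "joint_vel": joint speeds; "joint_torque": joint torques, N m; "tool_pos": TCP position; "ee_rot": TCP orientation; "ft_force": force on the tool from outside, world axes, zero at the start; "torque": the same for the moment, N m; "grip_width": finger opening in mm; "grip_force": force on a finger pad.
Only numpy, scipy, OpenCV 4.12 (cv2) and the standard library are available. Lean on these libraries where they do the work, as an engineer would, in place of code of your own. Each camera call takes 0.05 s, during which the arm holds its last target. There are 200 camera calls.

### The job

Lay out the centre parts for the next wheel: centre the spacer ring on the round green stand with the centring cone centred on top of it, nose up; centre the black hub cap on the square steel block as it lies now, bevelled side up; lay the big hexagonal nut flat on the bench midway between stand and block. Stand the sleeve on end on the bench squarely behind the block (the side away from the robot), centred on its far face with a gap of 3 cm to that face. Leave the tin and the tape measure where they are.

Things in the scene. Friction and masses are not known exactly. Their poses are not given: they have to be found in the camera images.
- stand_top (a point): Centre of the top face of the low round green stand (a disc 100 mm across; top face 25 mm above the bench), fixed to the bench. z up.
- block_top (a point): Centre of the top face of the square steel bench block (76 x 76 mm, 30 mm high), fixed to the bench, usually slightly turned. Its x axis is square to its far face (the face turned away from the robot) and points away from the robot; y is along that face; z up.
- ring_mid (a point): Centre, half-way up, of the spacer ring: bright steel, low and wide, outside diameter 60 mm, hole 26 mm, 22 mm high, lies flat on the bench at the start. z is its axis.
- cone_mid (a point): Centre, half-way up, of the centring cone: dark steel, 48 mm high; round body 40 mm in diameter for the lower 32 mm, then a conical nose narrowing to 16 mm at the top; flat underside. Stands nose up at the start; z is its axis, up through the nose.
- nut_mid (a point): Centre, half-way up, of the big hexagonal nut: bright steel with a dark centre, 46 mm across flats, 53 mm across corners, 32 mm high, lying flat. z is its axis; the three pairs of parallel flats face along its x axis and along x turned by 60 and 120 degrees; two corners lie on its y axis.
- cap_mid (a point): Centre, half-way up, of the hub cap: black plastic, round, solid, 52 mm in diameter, 24 mm high; straight side for the lower 19 mm, then bevelled. Lies flat underside down; z up.
- sleeve_mid (a point): Centre, half-way up, of the sleeve: aluminium tube standing on end, outside diameter 36 mm, bore 24 mm, 60 mm high. z is its axis.
- tin_mid (a point): Centre, half-way up, of a closed grey tin, 58 mm in diameter, 45 mm high, loose. Not part of the layout; to be left where it is.
- tape_mid (a point): Centre, half-way up, of a yellow box-shaped tape measure, 58 x 34 mm and 50 mm high, loose. Not part of the layout; to be left where it is.
Things that resemble listed ones, but are neither listed nor needed, are in the scene too. Of the things like the part that bears cone_mid, leave any that is red; of the rest the larger one is meant.

How it is judged:
By the outcome, as a careful person would: the job done as asked, in the order asked, and still so for the second after the job is handed in, with the robot touching nothing.
It also fails if it takes over 112 s, if anything falls off the work surface, if the arm or the gripper's body presses on something with over 40 N, if the wrist force passes 120 N, or if a joint passes its speed limit or range.

## Working session

There is one attempt and no reset: what is moved stays moved. The work goes in short steps, Python scripts to look and compute and a tool call to move; the robot and the scene stay as the last step left them, time stands still between calls to the robot, and variables do not carry over. Pictures are saved under pics/ and viewed, at most 14 in all, crops included, and the job is handed in when it is done.

Besides the shell and the picture viewer there is one more tool, called after "Call:" as name(argument=value, ...) on one line, values as JSON. servo_tool: Moves the arm, as the interface text tells. Its arguments: {"type":"object","properties":{"series":{"type":"array","items":{"type":"array","items":{"type":"number"}}},"squeeze":{"type":"number"}},"required":["series"]}

```bash
ls; mkdir -p pics; python3 - <<'E'
from station import arm
import cv2,json
s=arm.observe();print({k:s[k] for k in('clock','tool_pos','ee_rot','grip_width','ft_force')})
for n in('scene','side'):
    c=arm.read_camera(n);cv2.imwrite(f'pics/{n}0.png',c['img']);print(n,c['K'],c['dist_coeffs'],c['world_to_cam'])
c=arm.read_camera('wrist');cv2.imwrite('pics/w0.png',c['img']);print(c['K'],c['dist_coeffs'],c['hand_eye'])
E
```

```text
pics
{'clock': 0.0, 'tool_pos': array([ 226.83878189, -527.81201288,  230.41634144]), 'ee_rot': array([-3.07538094e+00, -6.32689730e-01,  1.77934391e-04]), 'grip_width': 84.66060694515517, 'ft_force': array([-1.01281541,  0.71766055,  0.21046919])}
scene [[378.1726835    0.         328.08766094]
 [  0.         378.1726835  193.73499581]
 [  0.           0.           1.        ]] [0.00876486 0.         0.         0.         0.        ] [[ 8.38955085e-01  5.44072319e-01 -1.18184685e-02 -4.73021594e+02]
 [-4.47241735e-01  7.01690732e-01  5.54621445e-01  1.98105717e+02]
 [ 3.10047086e-01 -4.60016770e-01  8.32018856e-01 -1.15309133e+03]
 [ 0.00000000e+00  0.00000000e+00  0.00000000e+00  1.00000000e+00]]
side [[383.2822211    0.         316.68035588]
 [  0.         383.2822211  191.29513421]
 [  0.           0.           1.        ]] [-0.03322308  0.          0.          0.          0.        ] [[-8.26050883e-01 -5.63228284e-01 -2.03430226e-02  4.68836921e+02]
 [ 2.76296227e-01 -4.36158091e-01  8.56403243e-01 -1.85842391e+02]
 [-4.91223302e-01  7.01811955e-01  5.15906627e-01 -5.35659610e+02]
 [ 0.00000000e+00  0.00000000e+00  0.00000000e+00  1.00000000e+00]]
[[314.37886616   0.         320.67199734]
 [  0.         314.37886616 196.85726676]
 [  0.           0.           1.        ]] [-0.04977163  0.          0.          0.          0.        ] [[-2.81586621e-04  9.64847371e-01  2.62810715e-01  6.62421832e+01]
 [ 9.99999958e-01  2.53983575e-04  1.39002034e-04  3.49086818e-02]
 [ 6.73661421e-05  2.62810743e-01 -9.64847402e-01 -1.42152854e+02]
 [ 0.00000000e+00  0.00000000e+00  0.00000000e+00  1.00000000e+00]]
```

View pics/scene0.png

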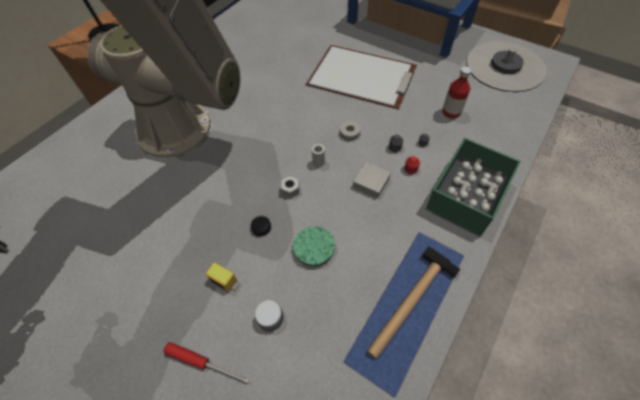

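View pics/side0.png

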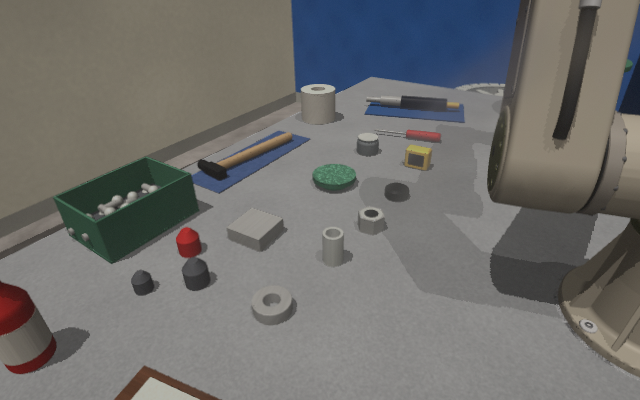

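Scene view: ring (350,130), big dark cone (396,143), small dark cone (424,139), red cone (412,164), block (371,179), sleeve (318,155), nut (289,186), cap (260,226), stand (314,246), tin (268,314) and tape (221,277). The side view shows the same items. I'll enlarge both for finer readings.

```bash
cat > h.py <<'E'
import numpy as np,cv2
from station import arm
def load(n):
    c=arm.read_camera(n);return c
def ray(c,uv,T=None):
    "origin, dir in world; T= camera->world"
    p=cv2.undistortPoints(np.array([[uv]],float),c['K'],np.array(c['dist_coeffs']))[0,0]
    if T is None:T=np.linalg.inv(c['world_to_cam'])
    d=T[:3,:3]@np.array([p[0],-p[1],-1.]);return T[:3,3],d/np.linalg.norm(d)
def onz(c,uv,z,T=None):
    o,d=ray(c,uv,T);return o+d*(z-o[2])/d[2]
def proj(c,P,T=None):
    M=c['world_to_cam'] if T is None else np.linalg.inv(T)
    q=(M[:3,:3]@np.atleast_2d(P).T).T+M[:3,3];q=q*[1,-1,-1]
    return cv2.projectPoints(q,np.zeros(3),np.zeros(3),c['K'],np.array(c['dist_coeffs']))[0][:,0]
def wristT(c,s):
    R=cv2.Rodrigues(np.array(s['ee_rot']))[0];T=np.eye(4);T[:3,:3]=R;T[:3,3]=s['tool_pos'];return T@c['hand_eye']
def yaw(s):
    R=cv2.Rodrigues(np.array(s['ee_rot']))[0];return np.degrees(np.arctan2(R[1,0],R[0,0]))
E
python3 - <<'E'
from h import *
i=cv2.imread('pics/scene0.png')
cv2.imwrite('pics/sc.png',cv2.resize(i[118:268,245:440],None,fx=4,fy=4,interpolation=cv2.INTER_CUBIC))
i=cv2.imread('pics/side0.png')
cv2.imwrite('pics/sd.png',cv2.resize(i[155:335,175:415],None,fx=3.3,fy=3.3,interpolation=cv2.INTER_CUBIC))
c=load('scene')
for n,uv,z in [('ring',(350,129),22),('cone',(396,143),24),('block',(372,178),30),('sleeve',(318,148),60),('nut',(289,184),32),('cap',(260,224),24),('stand',(314,245),25),('tin',(268,311),45),('tape',(221,275),50),('small',(424,139),15),('red',(412,164),24)]:
    print(n,onz(c,uv,z).round())
E
```

```text
ring [466. 269.  22.]
cone [606. 291.  24.]
block [611. 143.  30.]
sleeve [447. 132.  60.]
nut [437.   7.  32.]
cap [ 444. -125.   24.]
stand [ 589. -101.   25.]
tin [ 600. -287.   45.]
tape [ 465. -282.   50.]
small [665. 356.  15.]
red [678. 247.  24.]
```

View pics/sc.png

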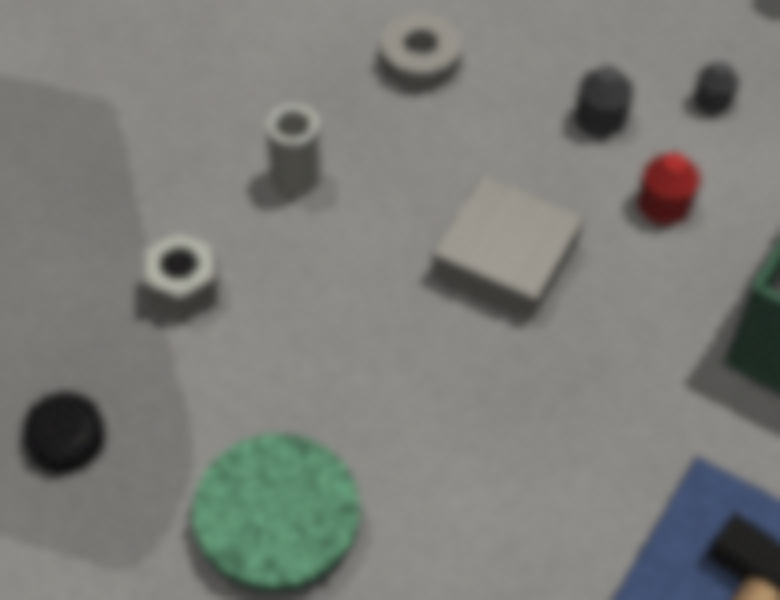

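View pics/sd.png

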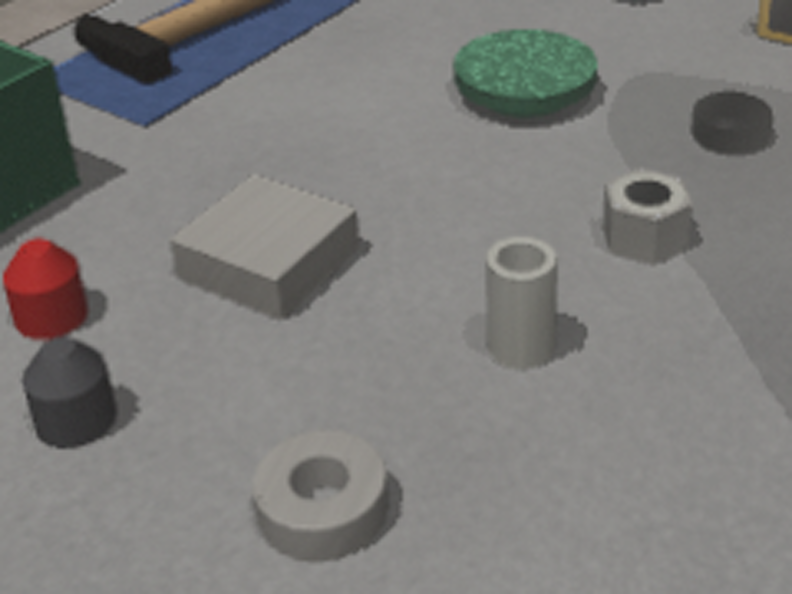

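Scene crop (x4 from 245,118): ring hole (421,41), sleeve top (293,123), nut top (179,262), cap top (63,428), stand top (277,509), and block top corners (488,177), (581,217), (536,299), (434,258). Side crop (x3.3 from 175,155): ring hole (319,478), sleeve top (521,258), nut (647,192), cap (733,112), stand (526,64), cone nose (66,340), and block corners (258,175), (357,215), (282,279), (174,245).

```bash
python3 - <<'E'
from h import *
a=load('scene');b=load('side')
A=lambda x,y:(245+(x+.5)/4-.5,118+(y+.5)/4-.5)
B=lambda x,y:(175+(x+.5)/3.3-.5,155+(y+.5)/3.3-.5)
for n,z,p,q in [('ring',22,(421,41),(319,478)),('cone',48,(607,72),(66,342)),('sleeve',60,(293,123),(521,258)),('nut',32,(179,262),(647,192)),('cap',24,(63,428),(733,112)),('stand',25,(277,509),(526,64)),
 ('b1',30,(488,177),(282,279)),('b2',30,(581,217),(174,245)),('b3',30,(536,299),(258,175)),('b4',30,(434,258),(357,215))]:
    P=onz(a,A(*p),z);Q=onz(b,B(*q),z);print(n,P.round(1)[:2],Q.round(1)[:2])
E
```

```text
ring [463.8 272.9] [461.5 272.8]
cone [601.4 295.6] [600.9 291.1]
sleeve [447.2 130.4] [445.3 130.8]
nut [436.2  10.2] [437.2   7.6]
cap [ 446. -126.] [ 437.8 -114.9]
stand [ 589.  -100.7] [585.  -97.1]
b1 [571.6 182.5] [562.9 181.4]
b2 [641.1 186.2] [633.5 191.2]
b3 [647.6 111.8] [641.9 113.6]
b4 [575.3 104.3] [566.  113.9]
```

Call:
servo_tool(series=[[1,0.94,-0.505,0,-0.68],[1,0.94,-0.505,0,-0.68],[1,0.94,-0.505,0,-0.68],[1,0.94,-0.505,0,-0.68],[1,0.94,-0.505,0,-0.68],[1,0.94,-0.505,0,-0.68],[1,0.94,-0.505,0,-0.68],[1,0.94,-0.505,0,-0.68]])

```text
clock: 1.1
tool_pos: [360.1, -361.0, 231.4]
ee_rot: [2.324, 2.114, -0.0]
ft_force: [-0.7, 0.7, -0.1]
grip_width: 85.4
grip_force: 0.0
```

Call:
servo_tool(series=[[1,0.99,0.456,0,-0.73],[1,0.99,0.456,0,-0.73],[1,0.99,0.456,0,-0.73],[1,0.99,0.456,0,-0.73],[1,0.99,0.456,0,-0.73],[1,0.99,0.456,0,-0.73],[1,0.99,0.456,0,-0.73],[1,0.99,0.456,0,-0.73]])

```text
clock: 1.9
tool_pos: [469.9, -172.9, 231.3]
ee_rot: [-0.806, -3.037, 0.0]
ft_force: [0.5, -0.1, 1.1]
grip_width: 85.3
grip_force: 0.0
```

Call:
servo_tool(series=[[1,0.58,1,0,-0.33],[1,0.58,1,0,-0.33],[1,0.58,1,0,-0.33],[1,0.58,1,0,-0.33],[1,0.58,1,0,-0.33],[1,0.58,1,0,-0.33],[1,0.58,1,0,-0.33],[1,0.58,1,0,-0.33]])

```text
clock: 2.7
tool_pos: [468.8, 57.3, 231.2]
ee_rot: [-0.008, -3.142, 0.001]
ft_force: [0.3, -0.9, -0.5]
grip_width: 85.3
grip_force: 0.0
```

```bash
python3 - <<'E'
from h import *
s=arm.observe();c=arm.read_camera('wrist');cv2.imwrite('pics/w1.png',c['img'])
print(s['tool_pos'],yaw(s),s['joints']);import pickle;pickle.dump((s,c),open('w1.pkl','wb'))
E
```

```text
[468.81002955  57.33023528 231.22967334] 179.71840764412792 [-4.82500016e-02  1.14751250e-01 -2.06043525e-01  1.25002416e+00
 -4.16978995e-04 -4.33352916e-02]
```

View pics/w1.png

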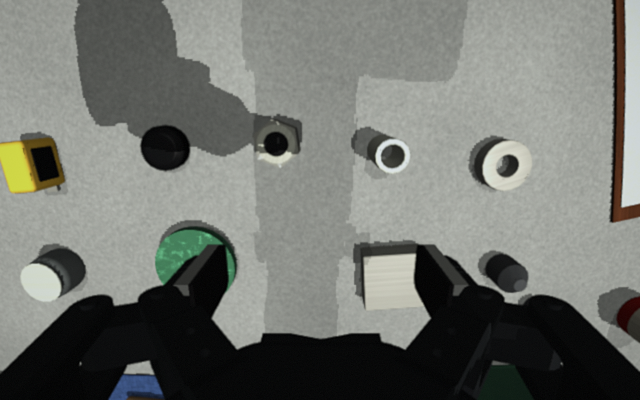

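Wrist view: cap (165,147), nut hole (276,143), sleeve top (393,155), ring (507,165), stand (195,258) and the block's left top corners at (362,255) and (367,309). The large cone is near (508,274).

```bash
python3 - <<'E'
from h import *
import pickle;s,c=pickle.load(open('w1.pkl','rb'));T=wristT(c,s)
for n,uv,z in [('ring',(507,165.5),22),('sleeve',(392.5,155.5),60),('nut',(276,142),32),('cap',(165,146.5),24),('stand',(195.5,259),25),('cone',(516,281),48),('bl',(362,255),30),('bl2',(367,309),30)]:
    print(n,onz(c,uv,z,T)[:2].round(1))
E
```

```text
ring [461.6 271.1]
sleeve [445.  129.1]
nut [433.6   9.2]
cap [ 438.  -116.9]
stand [575.2 -97. ]
cone [595.3 288.2]
bl [567.8 106. ]
bl2 [642.7 114.7]
```

Call:
servo_tool(series=[[1,0.035,1,0,0],[1,0.035,1,0,0],[1,0.035,1,0,0],[1,0.035,1,0,0],[1,0.035,1,0,0],[1,0.035,1,0,0],[1,0.035,1,0,0],[1,0.035,1,0,0]])

```text
clock: 3.55
tool_pos: [462.7, 256.4, 231.3]
ee_rot: [-0.009, -3.141, 0.001]
ft_force: [0.2, 0.1, -0.5]
grip_width: 85.5
grip_force: 0.0
```

Call:
servo_tool(series=[[1,0,0.07,0.2,0],[1,0,0.07,0.4,0],[1,0,0.07,0.6,0],[1,0,0.07,0.7,0],[1,0,0.07,0.7,0],[1,0,0.07,0.7,0],[1,0,0.07,0.7,0],[1,0,0.07,0.7,0]])

```text
clock: 4.35
tool_pos: [463.7, 272.3, 93.1]
ee_rot: [0.005, 3.138, 0.002]
ft_force: [-0.5, -0.4, 0.5]
grip_width: 85.3
grip_force: 0.0
```

```bash
cat > shot.py <<'E'
from h import *
import sys,pickle
n=sys.argv[1];s=arm.observe();c=arm.read_camera('wrist');cv2.imwrite(f'pics/{n}.png',c['img']);pickle.dump((s,c),open(n+'.pkl','wb'))
print(s['clock'],np.round(s['tool_pos'],1),round(yaw(s),2),round(s['grip_width'],1),round(s['grip_force'],1))
T=wristT(c,s)
# model overlay helper: project circles given as x,y,z,r
for a in sys.argv[2:]:
    x,y,z,r=map(float,a.split(','));t=np.linspace(0,2*np.pi,60)
    P=np.c_[x+r*np.cos(t),y+r*np.sin(t),z+0*t]
    for u in proj(c,P,T): cv2.circle(c['img'],tuple(int(round(v)) for v in u),0,(0,0,255),-1)
if len(sys.argv)>2: cv2.imwrite(f'pics/{n}.png',c['img'])
E
python3 shot.py w2 462,271.5,22,30 462,271.5,22,13
```

```text
4.35 [463.7 272.3  93.1] 179.81 85.3 0.0
```

View pics/w2.png

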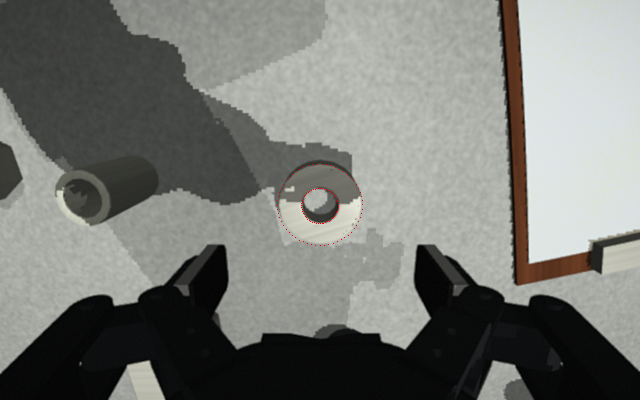

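Overlay at (462, 271.5) matches the ring, so I'll descend and grip.

Call:
servo_tool(series=[[1,0.006,-0.004,0.2,0],[1,0.006,-0.004,0.35,0],[1,0.006,-0.004,0.45,0],[1,0.006,-0.004,0.45,0],[0,0.006,-0.004,0.45,0],[0,0.006,-0.004,0.45,0],[0,0.006,-0.004,0.45,0],[0,0.006,-0.004,0.45,0]], squeeze=40)

```text
clock: 5.2
tool_pos: [462.6, 272.0, 3.3]
ee_rot: [0.004, 3.138, 0.002]
ft_force: [-0.0, 0.3, 7.4]
grip_width: 57.5
grip_force: 44.3
```

Call:
servo_tool(series=[[0,0,0,0,0],[0,0,0,0,0],[0,0,0,0,0],[0,0,0,0,0],[0,0,0,-0.15,0],[0,0,0,-0.3,0],[0,0,0,-0.5,0],[0,0,0,-0.5,0]])

```text
clock: 6.0
tool_pos: [464.7, 272.9, 107.1]
ee_rot: [0.004, 3.132, 0.006]
ft_force: [0.7, -0.2, -2.7]
grip_width: 57.2
grip_force: 44.6
```

```bash
python3 shot.py w3
```

```text
6.0 [464.7 272.9 107.1] 179.86 57.2 44.6
```

View pics/w3.png

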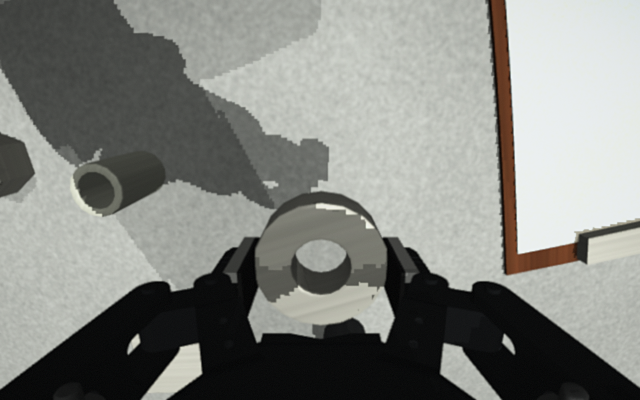

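Ring is held. Hole top centre reads about (321,266) and outer top centre about (321.5,262).

```bash
python3 - <<'E'
from h import *
import pickle;s,c=pickle.load(open('w3.pkl','rb'));T=wristT(c,s);z=s['tool_pos'][2]+18.7
for uv in [(321,266),(321.5,262),(322,201),(257,262),(386,262)]: print((onz(c,uv,z,T)-s['tool_pos']).round(1))
g=cv2.cvtColor(c['img'],cv2.COLOR_BGR2GRAY)
s=arm.observe();print(s['tool_pos'],s['ft_force'])
E
```

```text
[-2.  -0.  18.7]
[-3.9  0.2 18.7]
[-31.4   0.5  18.7]
[ -3.9 -27.7  18.7]
[-3.7 28.2 18.7]
[463.50135462 272.35878327 104.57571416] [-0.42884727  0.78288795 -3.08796166]
```

Call:
servo_tool(series=[[0,-0.1,0,-0.2,0],[0,-1,-0.62,-0.22,0],[0,-1,-0.62,-0.22,0],[0,-1,-0.62,-0.22,0],[0,-1,-0.62,-0.22,0],[0,-1,-0.62,-0.22,0],[0,-1,-0.62,-0.22,0],[0,-1,-0.62,-0.22,0]])

```text
clock: 6.85
tool_pos: [659.7, 146.4, 143.1]
ee_rot: [-0.006, -3.138, 0.0]
ft_force: [0.3, 0.4, -2.6]
grip_width: 57.5
grip_force: 44.5
```

Call:
servo_tool(series=[[0,0,0,0,0],[0,0,0,0,0],[0,0,0,0,0],[0,0,0,0,0],[0,0,0,0,0],[0,0,0,0,0],[0,0,0,0,0],[0,0,0,0,0]])

```text
clock: 7.65
tool_pos: [660.8, 146.8, 145.3]
ee_rot: [0.004, 3.142, -0.0]
ft_force: [-0.5, -0.1, -2.7]
grip_width: 57.3
grip_force: 44.5
```

```bash
python3 shot.py w4
```

```text
7.65 [660.8 146.8 145.3] 179.85 57.3 44.5
```

Call:
servo_tool(series=[[0,0.05,-1,0,0],[0,0.05,-1,0,0],[0,0.05,-1,0,0],[0,0.05,-1,0,0],[0,0.05,-1,0,0],[0,0.05,-1,0,0],[0,0.05,-1,0,0],[0,0.05,-1,0,0]])

```text
clock: 8.5
tool_pos: [650.3, -51.7, 145.3]
ee_rot: [-0.001, -3.141, -0.0]
ft_force: [0.6, 0.1, -2.8]
grip_width: 57.3
grip_force: 44.6
```

Call:
servo_tool(series=[[0,0.05,-0.23,0.2,0],[0,0.05,-0.23,0.2,0],[0,0.05,-0.23,0.2,0],[0,0.05,-0.23,0.2,0],[0,0.05,-0.23,0.2,0],[0,0.05,-0.23,0.2,0],[0,0.05,-0.23,0.2,0],[0,0.05,-0.23,0.2,0]])

```text
clock: 9.3
tool_pos: [640.4, -98.7, 105.8]
ee_rot: [0.003, 3.141, -0.0]
ft_force: [0.2, 0.1, -2.1]
grip_width: 57.2
grip_force: 44.6
```

```bash
python3 shot.py w5; python3 - <<'E'
import cv2,numpy as np
a=cv2.imread('pics/w4.png')[60:340,120:520];b=cv2.imread('pics/w5.png')[60:340,120:520]
cv2.imwrite('pics/w45.png',cv2.resize(np.vstack([a,b]),None,fx=1.07,fy=1.07))
E
```

```text
9.3 [640.4 -98.7 105.8] 179.89 57.2 44.6
```

View pics/w45.png

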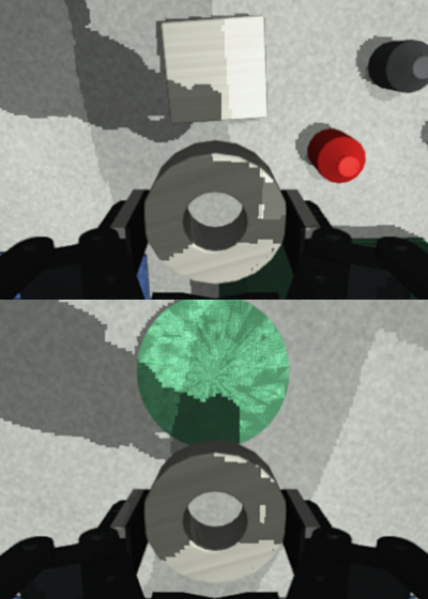

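Upper: block top corners in the crop are about (163,22), (263,16), (266,117), (172,122). Lower: the green stand is fully visible around crop (213,372). Next I'll refine these numerically.

```bash
python3 - <<'E'
from h import *
import pickle
s,c=pickle.load(open('w5.pkl','rb'));T=wristT(c,s);im=c['img']
h=cv2.cvtColor(im,cv2.COLOR_BGR2HSV);m=((h[...,0]>60)&(h[...,0]<95)&(h[...,1]>70)).astype(np.uint8)
m[:, :200]=0;m[:,440:]=0
m=cv2.morphologyEx(m,cv2.MORPH_OPEN,np.ones((3,3)))
k=max(cv2.findContours(m,cv2.RETR_EXTERNAL,cv2.CHAIN_APPROX_NONE)[0],key=cv2.contourArea)
P=np.array([onz(c,p[0],25,T)[:2] for p in k.astype(float)])
import scipy.optimize as so
print(cv2.boundingRect(k))
f=lambda q:np.hypot(P[:,0]-q[0],P[:,1]-q[1])-50
r=so.least_squares(f,[587,-98],loss='soft_l1',f_scale=.5);print(r.x,np.percentile(r.fun,[5,25,50,75,95]))
s,c=pickle.load(open('w4.pkl','rb'));T=wristT(c,s);g=cv2.cvtColor(c['img'],cv2.COLOR_BGR2GRAY)
C=np.array([[163,22],[263,16],[266,117],[172,122]],float)/1.07+[120,60]
q=cv2.cornerSubPix(g,C.astype(np.float32).reshape(-1,1,2).copy(),(4,4),(-1,-1),(3,50,.01))[:,0]
for X in(C,q):
    W=np.array([onz(c,u,30,T)[:2] for u in X]);e=np.roll(W,-1,0)-W
    print(W.round(1).tolist(),W.mean(0).round(1),np.hypot(*e.T).round(1),(np.degrees(np.arctan2(e[:,1],e[:,0]))%90).round(1))
E
python3 - <<'E'
import cv2;i=cv2.imread('pics/w4.png');cv2.imwrite('pics/blk.png',cv2.resize(i[65:190,255:385],None,fx=4.5,fy=4.5,interpolation=cv2.INTER_CUBIC))
E
```

```text
(248, 55, 142, 140)
[ 586.38264828 -100.15691356] [-5.53542088 -1.00776172 -0.79741285 -0.62745661 -0.38621406]
[[570.6, 109.4], [566.6, 181.8], [640.7, 186.5], [644.5, 113.5]] [605.6 147.8] [72.6 74.2 73.1 74. ] [3.1 3.6 2.9 3.2]
[[570.1, 109.0], [566.8, 181.7], [639.8, 186.5], [644.8, 113.4]] [605.4 147.6] [72.8 73.1 73.2 74.8] [2.6 3.8 4.  3.4]
```

View pics/blk.png

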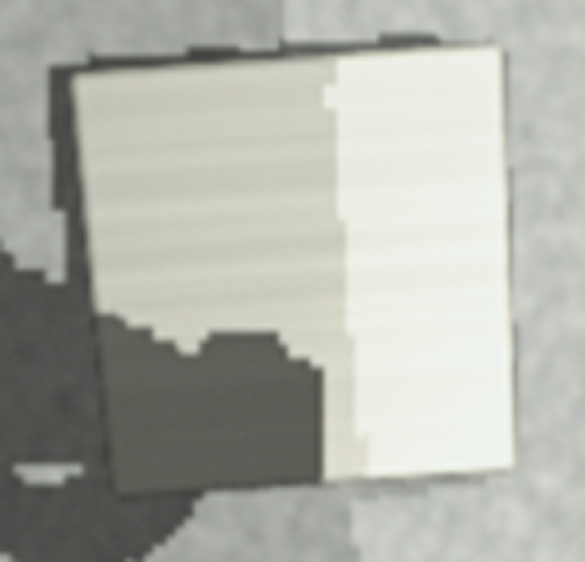

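Call:
servo_tool(series=[[0,0.13,-0.003,0,0],[0,0.262,-0.006,0.1,0],[0,0.262,-0.006,0.25,0],[0,0.262,-0.006,0.34,0],[0,0.262,-0.006,0.36,0],[0,0.262,-0.006,0.375,0],[0,0.262,-0.006,0.385,0],[0,0.262,-0.006,0.385,0]])

```text
clock: 10.15
tool_pos: [588.5, -100.4, 29.1]
ee_rot: [0.004, 3.14, -0.001]
ft_force: [0.2, -0.1, -1.1]
grip_width: 57.4
grip_force: 44.6
```

```bash
python3 - <<'E'
from h import *
s=arm.observe();print(s['tool_pos'],s['ft_force'],s['grip_width'])
E
```

```text
[ 588.5410435  -100.41373468   29.08563083] [ 0.24225486 -0.12858717 -1.14993761] 57.43012685211014
```

Still slightly above contact, so I'll lower until force shows, release, then back off to a viewing pose.

Call:
servo_tool(series=[[0,0,0,0.006,0],[0,0,0,0.008,0],[0,0,0,0.008,0],[1,0,0,0.008,0],[1,0,0,0.008,0],[1,0,0,0.008,0],[1,0,0,0.008,0],[1,0,0,0.008,0]])

```text
clock: 10.95
tool_pos: [587.6, -100.2, 26.5]
ee_rot: [-0.004, -3.141, 0.0]
ft_force: [0.0, 0.1, 0.4]
grip_width: 85.5
grip_force: 0.0
```

Call:
servo_tool(series=[[1,0,0,-0.1,0],[1,0,0,-0.3,0],[1,0,0,-0.4,0],[1,-0.28,0,-0.4,0],[1,-0.28,0,-0.4,0],[1,-0.28,0,-0.4,0],[1,-0.28,0,-0.4,0],[1,-0.28,0,-0.4,0]])

```text
clock: 11.75
tool_pos: [642.5, -100.2, 106.4]
ee_rot: [-0.004, -3.14, -0.0]
ft_force: [0.7, 0.2, 0.7]
grip_width: 85.7
grip_force: 0.0
```

```bash
python3 shot.py w6 586.4,-100.2,25,50 586.4,-100.2,47,30 586.4,-100.2,47,13; python3 - <<'E'
import cv2;i=cv2.imread('pics/w6.png');cv2.imwrite('pics/w6c.png',cv2.resize(i[30:230,215:425],None,fx=3,fy=3))
E
```

```text
11.75 [ 642.5 -100.2  106.4] 179.84 85.7 0.0
```

View pics/w6c.png

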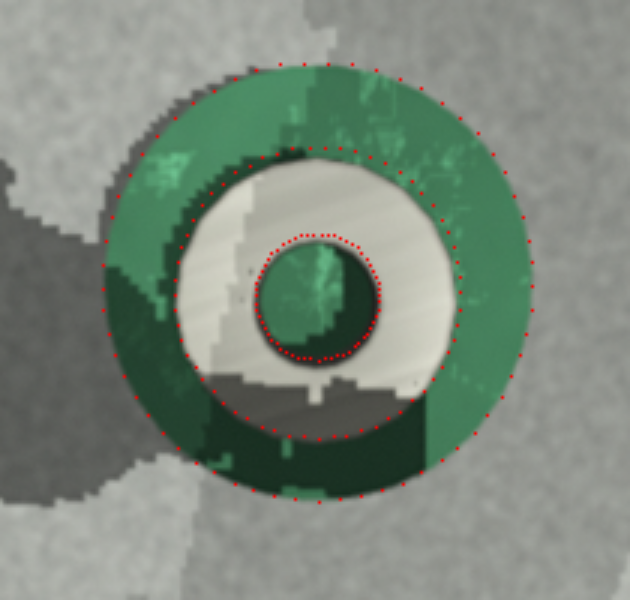

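The stand fits its model. The ring sits within about 1.2 mm of it (+x), which is good. Next the cone.

Call:
servo_tool(series=[[1,0,1,-0.2,0],[1,0,1,-0.2,0],[1,0,1,-0.2,0],[1,0,1,-0.2,0],[1,0,1,-0.2,0],[1,0,1,-0.2,0],[1,0,1,-0.2,0],[1,0,1,-0.2,0]])

```text
clock: 12.6
tool_pos: [643.9, 98.0, 146.3]
ee_rot: [-0.007, -3.141, 0.001]
ft_force: [0.4, 0.3, -0.5]
grip_width: 85.3
grip_force: 0.0
```

Call:
servo_tool(series=[[1,0,0.96,0.1,0],[1,0,0.96,0.1,0],[1,0,0.96,0.1,0],[1,0,0.96,0.1,0],[1,0,0.96,0.1,0],[1,0,0.96,0.1,0],[1,0,0.96,0.1,0],[1,0,0.96,0.1,0]])

```text
clock: 13.4
tool_pos: [645.3, 289.5, 126.9]
ee_rot: [0.009, 3.142, -0.001]
ft_force: [-0.3, 0.3, -0.0]
grip_width: 85.4
grip_force: 0.0
```

```bash
python3 shot.py w7 600,291,48,8 600,291,32,20 600,291,0,20;python3 - <<'E'
import cv2;i=cv2.imread('pics/w7.png');cv2.imwrite('pics/w7c.png',cv2.resize(i[40:290,180:500],None,fx=2,fy=2))
E
```

```text
13.4 [645.3 289.5 126.9] 179.69 85.4 0.0
```

View pics/w7c.png

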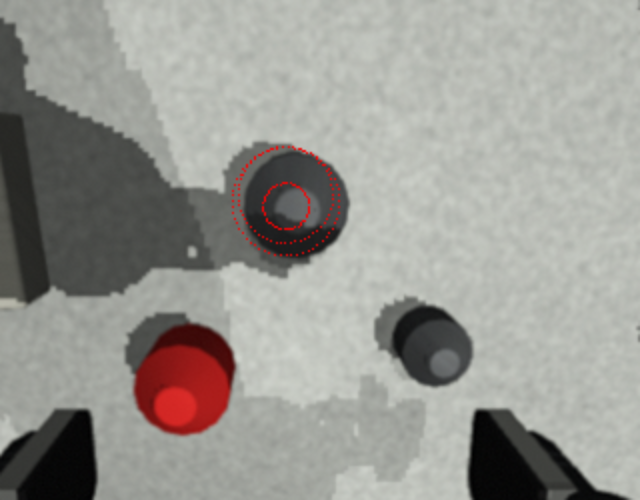

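Cone body sits about 4 mm further +y than the model, so it's at about (601.2, 294.8).

Call:
servo_tool(series=[[1,0.22,0.027,0,0],[1,0.22,0.027,0.1,0],[1,0.22,0.027,0.3,0],[1,0.22,0.027,0.5,0],[1,0.22,0.027,0.6,0],[1,0.22,0.027,0.625,0],[1,0.22,0.027,0.625,0],[0,0.22,0.027,0.625,0]])

```text
clock: 14.25
tool_pos: [602.2, 297.1, 3.5]
ee_rot: [0.005, 3.139, 0.001]
ft_force: [0.4, -0.6, 0.0]
grip_width: 73.3
grip_force: 0.0
```

Call:
servo_tool(series=[[0,0,0,0,0],[0,0,0,0,0],[0,0,0,0,0],[0,0,0,0,0],[0,0,0,0,0],[0,0,0,0,0],[0,0,0,0,0],[0,0,0,0,0]])

```text
clock: 15.05
tool_pos: [602.0, 296.7, 3.5]
ee_rot: [0.005, 3.139, -0.001]
ft_force: [-0.3, -3.8, 5.3]
grip_width: 38.8
grip_force: 40.7
```

Call:
servo_tool(series=[[0,0,0,-0.2,0],[0,0,0,-0.4,0],[0,0,0,-0.6,0],[0,0,0,-0.7,0],[0,0,0,-0.7,0],[0,0,0,-0.7,0],[0,0,0,-0.7,0],[0,0,0,-0.7,0]])

```text
clock: 15.85
tool_pos: [599.4, 296.7, 139.1]
ee_rot: [-0.004, -3.138, 0.002]
ft_force: [-1.0, -0.5, -3.0]
grip_width: 38.6
grip_force: 42.0
```

```bash
python3 shot.py w8; python3 - <<'E'
import cv2;i=cv2.imread('pics/w8.png');cv2.imwrite('pics/w8c.png',cv2.resize(i[150:340,180:460],None,fx=2.5,fy=2.5))
E
```

```text
15.85 [599.4 296.7 139.1] 179.85 38.6 42.0
```

View pics/w8c.png

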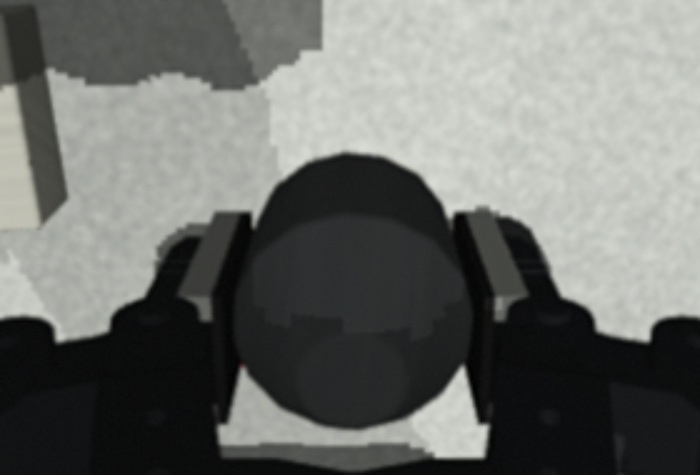

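Cone is held upright: nose top at about (321,302) and shoulder centre about (321.6,278) in full-image pixels.

```bash
python3 - <<'E'
from h import *
import pickle;s,c=pickle.load(open('w8.pkl','rb'));T=wristT(c,s);z=s['tool_pos'][2]
for uv,d in [((321.2,302),44.5),((321.6,278),28.5),((321.6,235.5),28.5),((321.6,321),28.5)]: print((onz(c,uv,z+d,T)-s['tool_pos']).round(1))
print(arm.observe()['tool_pos'])
E
```

```text
[-0.8  0.2 44.5]
[-1.4  0.3 28.5]
[-19.8   0.4  28.5]
[19.   0.3 28.5]
[599.61288836 296.78247916 139.42341349]
```

Call:
servo_tool(series=[[0,0.03,-1,0,0],[0,0.03,-1,0,0],[0,0.03,-1,0,0],[0,0.03,-1,0,0],[0,0.03,-1,0,0],[0,0.03,-1,0,0],[0,0.03,-1,0,0],[0,0.03,-1,0,0]])

```text
clock: 16.7
tool_pos: [594.1, 98.5, 141.3]
ee_rot: [-0.001, -3.141, -0.0]
ft_force: [-0.5, -0.7, -3.5]
grip_width: 38.6
grip_force: 42.4
```

Call:
servo_tool(series=[[0,0.03,-0.985,0,0],[0,0.03,-0.985,0,0],[0,0.03,-0.985,0,0],[0,0.03,-0.985,0,0],[0,0.03,-0.985,0.15,0],[0,0.03,-0.985,0.3,0],[0,0.03,-0.985,0.3,0],[0,0.03,-0.985,0.3,0]])

```text
clock: 17.5
tool_pos: [587.4, -98.5, 81.5]
ee_rot: [-0.001, -3.14, -0.001]
ft_force: [-0.1, -0.2, -3.4]
grip_width: 38.6
grip_force: 42.7
```

Call:
servo_tool(series=[[0,0,0,0,0],[0,0,0,0,0],[0,0,0,0,0],[0,0,0,0,0],[0,0,0,0,0],[0,0,0,0,0],[0,0,0,0,0],[0,0,0,0,0]])

```text
clock: 18.3
tool_pos: [587.7, -99.9, 81.7]
ee_rot: [-0.004, -3.142, 0.0]
ft_force: [0.7, -0.2, -3.4]
grip_width: 38.5
grip_force: 42.7
```

Call:
servo_tool(series=[[0,0,-0.003,0.08,0],[0,0,-0.003,0.13,0],[0,0,-0.003,0.145,0],[0,0,-0.003,0.15,0],[0,0,-0.003,0.15,0],[0,0,-0.003,0.15,0],[0,0,-0.003,0.15,0],[0,0,-0.003,0.15,0]])

```text
clock: 19.1
tool_pos: [587.9, -100.5, 52.1]
ee_rot: [0.004, 3.141, -0.0]
ft_force: [-0.1, -0.4, -3.6]
grip_width: 38.7
grip_force: 42.7
```

Call:
servo_tool(series=[[0,0,0,0.003,0],[0,0,0,0.006,0],[0,0,0,0.009,0],[0,0,0,0.009,0],[0,0,0,0.009,0],[0,0,0,0.009,0],[0,0,0,0.009,0],[0,0,0,0.009,0]])

```text
clock: 19.9
tool_pos: [587.8, -100.4, 50.6]
ee_rot: [0.004, 3.141, -0.0]
ft_force: [-2.8, 0.1, 5.9]
grip_width: 39.0
grip_force: 43.5
```

Call:
servo_tool(series=[[0,0,0,-0.003,0],[1,0,0,-0.003,0],[1,0,0,-0.003,0],[1,0,0,-0.003,0],[1,0,0,-0.003,0],[1,0,0,-0.003,0],[1,0,0,-0.2,0],[1,0,0,-0.45,0]])

```text
clock: 20.7
tool_pos: [585.4, -99.7, 138.0]
ee_rot: [-0.004, -3.135, -0.003]
ft_force: [1.9, -0.7, 0.9]
grip_width: 85.1
grip_force: 0.0
```

Call:
servo_tool(series=[[1,0,0,-0.15,0],[1,-0.29,0,-0.15,0],[1,-0.29,0,-0.15,0],[1,-0.29,0,-0.15,0],[1,-0.29,0,-0.15,0],[1,-0.29,0,-0.15,0],[1,-0.29,0,-0.15,0],[1,-0.29,0,-0.15,0]])

```text
clock: 21.5
tool_pos: [645.1, -100.5, 170.2]
ee_rot: [-0.004, -3.142, 0.0]
ft_force: [-0.2, 0.2, 0.6]
grip_width: 85.2
grip_force: 0.0
```

```bash
python3 shot.py w9; python3 - <<'E'
from h import *
import pickle,scipy.optimize as so
s,c=pickle.load(open('w9.pkl','rb'));T=wristT(c,s)
# nose-top/cone edges are dark: dark mask near projected cone
g=cv2.cvtColor(c['img'],cv2.COLOR_BGR2GRAY)
print([proj(c,[[587,-100.4,z]],T)[0].round(1).tolist() for z in(95,79,47)])
x,y=proj(c,[[587,-100.4,79]],T)[0].astype(int)
cv2.imwrite('pics/w9c.png',cv2.resize(c['img'][max(0,y-90):y+90,x-90:x+90],None,fx=3,fy=3))
np.set_printoptions(linewidth=250);print(x,y);print(g[y,x-70:x+70:2]);print(g[max(0,y-80):y+80:2,x])
E
```

```text
21.5 [ 645.1 -100.5  170.2] 179.84 85.2 0.0
[[320.8, 124.4], [320.8, 123.6], [320.8, 122.2]]
320 123
[ 95  96  98  98 110 110  97  97 135 137 164 177 163 179 169 149  77  77 142 114 112 113  68  34  37  35  37  37  39  40  68  75  74  74  75  77  79  80  79  82  84  70  57  57  55  58  57  60  52 157 211 211 214 160 149 147 155 158 172 167 155 145
 150 174 150 153 148 150 152 149]
[172 177 174 171 173 176 175 174 175 166 122 120 122 122 121 107 107 110 107 121 120 119 164 187 185 182 163  40  44  45  46  47  44  46  47  59  76  78  76  77  77  77  76  79  77  77  77  58  47  47  48  47  23  21  50  79  81  82  58  41  42  52
 105 107 136 150 145 151 150 152 161 154 149 150 150 152 145 147 148 151]
```

Call:
servo_tool(series=[[1,0.3,-0.09,0,0],[1,0.6,-0.09,0,0],[1,0.725,-0.09,0.2,0],[1,0.725,-0.09,0.25,0],[1,0.725,-0.09,0.25,0],[1,0.725,-0.09,0.25,0],[1,0.725,-0.09,0.25,0],[1,0.725,-0.09,0.25,0]])

```text
clock: 22.35
tool_pos: [502.7, -118.7, 121.2]
ee_rot: [0.003, 3.139, -0.002]
ft_force: [0.1, 1.2, 0.4]
grip_width: 85.2
grip_force: 0.0
```

```bash
python3 shot.py w10; cat > cap.py <<'E'
from h import *
import pickle,sys,scipy.optimize as so
n,x0,y0,z,thr=sys.argv[1],*map(float,sys.argv[2:6])
s,c=pickle.load(open(n+'.pkl','rb'));T=wristT(c,s)
g=cv2.cvtColor(c['img'],cv2.COLOR_BGR2GRAY);m=(g<thr).astype(np.uint8)
u=proj(c,[[x0,y0,z]],T)[0].astype(int);q,l,st,ce=cv2.connectedComponentsWithStats(cv2.morphologyEx(m,cv2.MORPH_OPEN,np.ones((3,3))));i=l[u[1],u[0]];print(u,i,st[i],ce[i])
k=max(cv2.findContours((l==i).astype(np.uint8),cv2.RETR_EXTERNAL,cv2.CHAIN_APPROX_NONE)[0],key=len)
P=np.array([onz(c,p[0],z,T)[:2] for p in k.astype(float)])
r=so.least_squares(lambda q:np.hypot(P[:,0]-q[0],P[:,1]-q[1])-q[2],[x0,y0,25],loss='soft_l1',f_scale=.5);print('centre,r',r.x,np.percentile(abs(r.fun),[50,90]))
E
python3 cap.py w10 438 -117 19 40
```

```text
22.35 [ 502.7 -118.7  121.2] 179.88 85.2 0.0
[323 113] 0 [     0      0    640    400 200025] [320.27349081 161.45284339]
centre,r [ 462.72232622 -122.44578228  208.22973484] [ 51.97257157 120.93225901]
```

```bash
python3 - <<'E'
from h import *
import pickle
np.set_printoptions(linewidth=250)
s,c=pickle.load(open('w10.pkl','rb'));g=cv2.cvtColor(c['img'],cv2.COLOR_BGR2GRAY)
print(g[113,250:400:2]);print(g[40:200:2,323])
E
for t in 60 75;do python3 cap.py w10 438 -117 19 $t;done
```

```text
[178 189 199 195 193 194 188 190 195 197 197 196 194 193 116  78  17  16  18  18  22  36  42  44  44  45  46  48  48  50  49  51  52  52  54  54  56  56  57  57  59  61  61  51  34  23  21  20   8 181 185 168 161 161 160 162 164 164 160 161 164 166
 172 169 163 163 168 168 165 161 160 173 176 174 174]
[185 184 182 186 187 186 187 186 186 190 193 196 196 191 189 189 189 187 185 188 191 192  66  17  20  20  23  30  43  56  55  56  57  56  56  57  57  56  56  56  54  56  57  55  54  56  55  53  53  45  30  17   9   9   7  56  78  96 111 108  87  82
  85  80  80  80  80  79  75  75 141 168 165 168 167 165 165 160 159 164]
[323 113] 2 [ 281   83   66   69 3484] [312.94115959 116.94632606]
centre,r [ 440.98193919 -124.16780135   24.93129387] [0.22324813 0.43544973]
[323 113] 2 [ 281   83   66   70 3678] [313.45405111 117.15008157]
centre,r [ 441.16463573 -124.23094113   25.214045  ] [0.26383858 0.61295483]
```

Call:
servo_tool(series=[[1,0.308,-0.028,0,0],[1,0.308,-0.028,0.1,0],[1,0.308,-0.028,0.3,0],[1,0.308,-0.028,0.5,0],[1,0.308,-0.028,0.59,0],[1,0.308,-0.028,0.605,0],[1,0.308,-0.028,0.605,0],[1,0.308,-0.028,0.605,0]])

```text
clock: 23.2
tool_pos: [440.5, -124.2, 0.1]
ee_rot: [0.004, 3.139, -0.002]
ft_force: [0.8, 0.2, -0.1]
grip_width: 85.4
grip_force: 0.0
```

Call:
servo_tool(series=[[0,0,0,0,0],[0,0,0,0,0],[0,0,0,0,0],[0,0,0,0,0],[0,0,0,0,0],[0,0,0,0,0],[0,0,0,0,0],[0,0,0,0,0]])

```text
clock: 24.0
tool_pos: [439.8, -123.9, 0.1]
ee_rot: [0.004, 3.14, -0.001]
ft_force: [-0.0, 0.7, 6.7]
grip_width: 49.9
grip_force: 41.4
```

Call:
servo_tool(series=[[0,0,0,-0.2,0],[0,0,0,-0.4,0],[0,0,0,-0.6,0],[0,0,0,-0.6,0],[0,0,0,-0.6,0],[0,0,0,-0.6,0],[0,0,0,-0.6,0],[0,0,0,-0.6,0]])

```text
clock: 24.8
tool_pos: [438.1, -123.2, 117.6]
ee_rot: [-0.004, -3.139, -0.002]
ft_force: [0.1, 0.3, -1.7]
grip_width: 49.7
grip_force: 42.9
```

```bash
python3 shot.py w11; python3 - <<'E'
from h import *
import pickle
np.set_printoptions(linewidth=250)
s,c=pickle.load(open('w11.pkl','rb'));T=wristT(c,s);g=cv2.cvtColor(c['img'],cv2.COLOR_BGR2GRAY)
print(proj(c,[s['tool_pos']+[0,0,16.],s['tool_pos']+[-26,0,16.],s['tool_pos']+[26,0,16.]],T));print(g[190:346:2,321])
E
```

```text
24.8 [ 438.1 -123.2  117.6] 179.85 49.7 42.9
[[320.91241069 266.62896824]
 [320.74649487 210.72447626]
 [321.06122159 316.80109068]]
[207 201 202 211 212 197 187 103   3   8   9   7   5  14  11  15  17  16  15  14  15  12  14  17  19  17  12  12  12  13  12  11  13  13  11  10  11  12  12  13  13  10   9  11  10  12  11  13  13  10  11   9  26  28  28  27  26  28  25  25  25  23
  21  19  16  49 147 132 153 163 171 136  61  59  41  12  11  10]
```

```bash
python3 - <<'E'
from h import *
import pickle
s,c=pickle.load(open('w11.pkl','rb'));T=wristT(c,s)
t=np.linspace(0,2*np.pi,361)
for d in(-1,0,1,2,3):
    R=[proj(c,np.c_[d+r*np.cos(t),r*np.sin(t),z+0*t]+s['tool_pos'],T)[:,1] for r,z in((26,0),(26,19),(22,24))]
    print(d,[ (x.min().round(1),x.max().round(1)) for x in R])
s=arm.observe();print(s['tool_pos'])
E
```

```text
-1 [(np.float64(198.4), np.float64(295.8)), (np.float64(210.6), np.float64(319.0)), (np.float64(224.0), np.float64(318.4))]
0 [(np.float64(200.4), np.float64(297.5)), (np.float64(212.9), np.float64(320.9)), (np.float64(226.3), np.float64(320.3))]
1 [(np.float64(202.5), np.float64(299.2)), (np.float64(215.2), np.float64(322.7)), (np.float64(228.7), np.float64(322.3))]
2 [(np.float64(204.5), np.float64(300.9)), (np.float64(217.5), np.float64(324.6)), (np.float64(231.0), np.float64(324.2))]
3 [(np.float64(206.6), np.float64(302.6)), (np.float64(219.8), np.float64(326.4)), (np.float64(233.3), np.float64(326.1))]
[ 438.29230877 -123.27522105  117.80071375]
```

Call:
servo_tool(series=[[0,-0.2,1,-0.1,0],[0,-0.2,1,-0.1,0],[0,-0.2,1,-0.1,0],[0,-0.2,1,-0.1,0],[0,-0.2,1,-0.1,0],[0,-0.2,1,-0.1,0],[0,-0.2,1,-0.1,0],[0,-0.2,1,-0.1,0]])

```text
clock: 25.65
tool_pos: [479.1, 74.9, 138.4]
ee_rot: [-0.007, -3.141, 0.001]
ft_force: [0.3, 0.7, -1.1]
grip_width: 49.7
grip_force: 42.9
```

Call:
servo_tool(series=[[0,-0.63,0.355,0.1,0],[0,-0.63,0.355,0.1,0],[0,-0.63,0.355,0.1,0],[0,-0.63,0.355,0.2,0],[0,-0.63,0.355,0.4,0],[0,-0.63,0.355,0.4,0],[0,-0.63,0.355,0.4,0],[0,-0.63,0.355,0.4,0]])

```text
clock: 26.45
tool_pos: [606.8, 146.1, 60.8]
ee_rot: [0.006, 3.139, 0.0]
ft_force: [-0.1, -0.0, -0.4]
grip_width: 50.1
grip_force: 42.9
```

Call:
servo_tool(series=[[0,0,0,0,0],[0,0,0,0,0],[0,0,0,0,0],[0,0,0,0,0],[0,0,0,0,0],[0,0,0,0,0],[0,0,0,0,0],[0,0,0,0,0]])

```text
clock: 27.25
tool_pos: [605.7, 147.0, 58.8]
ee_rot: [-0.004, -3.141, 0.0]
ft_force: [-0.7, 0.0, -0.8]
grip_width: 49.8
grip_force: 42.9
```

Call:
servo_tool(series=[[0,0.006,0.004,0.07,0],[0,0.006,0.004,0.12,0],[0,0.006,0.004,0.13,0],[0,0.006,0.004,0.135,0],[0,0.006,0.004,0.14,0],[0,0.006,0.004,0.14,0],[0,0.006,0.004,0.14,0],[0,0.006,0.004,0.14,0]])

```text
clock: 28.05
tool_pos: [604.8, 147.8, 31.3]
ee_rot: [0.004, 3.141, -0.0]
ft_force: [-0.2, -1.2, -0.4]
grip_width: 49.8
grip_force: 42.9
```

Call:
servo_tool(series=[[0,0,0,0.005,0],[0,0,0,0.008,0],[0,0,0,0.008,0],[1,0,0,0.006,0],[1,0,0,0.006,0],[1,0,0,0.006,0],[1,0,0,0.006,0],[1,0,0,0.006,0]])

```text
clock: 28.85
tool_pos: [604.4, 147.7, 29.5]
ee_rot: [-0.004, -3.141, 0.0]
ft_force: [0.0, 0.1, -0.4]
grip_width: 85.3
grip_force: 0.0
```

Call:
servo_tool(series=[[1,0,0,-0.2,0],[1,0,0,-0.4,0],[1,0,0,-0.6,0],[1,-0.25,0,-0.6,0],[1,-0.3,0,-0.6,0],[1,-0.3,0,-0.6,0],[1,-0.3,0,-0.6,0],[1,-0.3,0,-0.6,0]])

```text
clock: 29.65
tool_pos: [663.3, 147.7, 149.3]
ee_rot: [-0.004, -3.14, 0.0]
ft_force: [-0.1, -0.3, -0.1]
grip_width: 85.3
grip_force: 0.0
```

```bash
python3 shot.py w12;for t in 65 75;do python3 cap.py w12 605.5 147.7 49 $t;done
python3 - <<'E'
from h import *
import pickle
s,c=pickle.load(open('w12.pkl','rb'));T=wristT(c,s)
C=np.array([(605.5,147.7,30)]);a=np.radians(3.4);X=np.array([np.cos(a),np.sin(a),0]);Y=np.array([-X[1],X[0],0])
im=c['img'].copy()
for i in np.linspace(-38,38,30):
    for P in(C+38*X+i*Y,C-38*X+i*Y,C+i*X+38*Y,C+i*X-38*Y):
        u=proj(c,P,T)[0].round().astype(int);im[u[1],u[0]]=(0,0,255)
x,y=proj(c,C,T)[0].astype(int);print(x,y);y0=max(0,y-75)
A=cv2.resize(im[y0:y0+150,x-75:x+75],None,fx=2.6,fy=2.6)
# nut crop from w1 
s,c=pickle.load(open('w1.pkl','rb'))
B=cv2.resize(c['img'][107:182,238:313],(390,390),interpolation=cv2.INTER_CUBIC)
cv2.imwrite('pics/v13.png',np.hstack([A,B]))
E
```

```text
29.65 [663.3 147.7 149.3] 179.86 85.3 0.0
[320 123] 3 [ 287   89   67   69 3606] [320.03716029 123.291736  ]
centre,r [605.7509298  147.22792115  24.95473483] [0.16654485 0.42474849]
[320 123] 8 [ 287   89   67   70 3651] [319.94658998 123.43905779]
centre,r [605.87247258 147.16410473  25.11014105] [0.20239616 0.50543038]
320 122
```

View pics/v13.png

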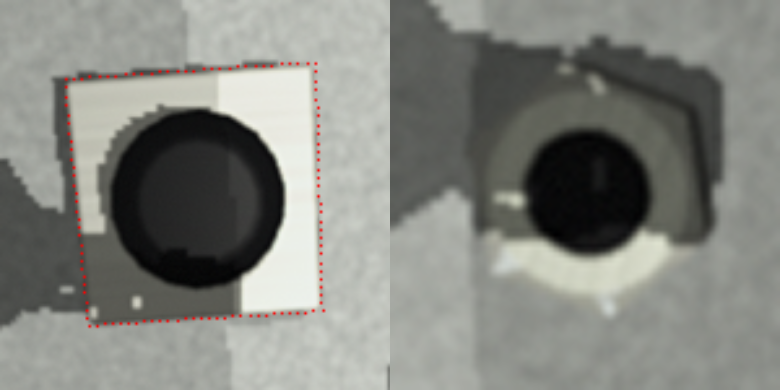

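Cap is centred within about 0.5 mm. The nut's flats are turned about 8°, so I'll grip with that turn after locating its hole up close.

Call:
servo_tool(series=[[1,0.3,-0.2,0,0],[1,0.815,-0.7,0,0],[1,0.815,-0.7,0,0],[1,0.815,-0.7,0,0],[1,0.815,-0.7,0,0],[1,0.815,-0.7,0,0],[1,0.815,-0.7,0.1,0],[1,0.815,-0.7,0.1,0]])

```text
clock: 30.5
tool_pos: [500.7, 8.8, 128.3]
ee_rot: [-0.003, -3.14, -0.001]
ft_force: [-0.7, -0.0, -0.1]
grip_width: 85.4
grip_force: 0.0
```

Call:
servo_tool(series=[[1,0,0,0,0],[1,0,0,0,0],[1,0,0,0,0],[1,0,0,0,0],[1,0,0,0,0],[1,0,0,0,0],[1,0,0,0,0],[1,0,0,0,0]])

```text
clock: 31.3
tool_pos: [501.1, 8.0, 129.7]
ee_rot: [0.004, 3.142, -0.0]
ft_force: [-0.7, 1.1, 0.6]
grip_width: 85.3
grip_force: 0.0
```

```bash
python3 shot.py w13;for t in 30 45;do python3 cap.py w13 435 8.5 32 $t;done
python3 - <<'E'
from h import *
import pickle
s,c=pickle.load(open('w13.pkl','rb'));T=wristT(c,s);g=cv2.cvtColor(c['img'],cv2.COLOR_BGR2GRAY)
# orientation: rotational scan of gradient along hexagon template at top
gm=cv2.magnitude(cv2.Sobel(g,cv2.CV_32F,1,0),cv2.Sobel(g,cv2.CV_32F,0,1))
best=[]
for a in np.arange(-30,30,1.):
  for dx in np.arange(-4,5,1.):
    for dy in np.arange(-4,5,1.):
      P=[]
      for k in range(6):
        t=np.radians(a+60*k);n=np.array([np.cos(t),np.sin(t)]);e=np.array([-n[1],n[0]])
        for l in np.linspace(-12,12,13):
          for z in (32,): P.append([*(np.array([435+dx,8.5+dy])+23*n+l*e),z])
      u=proj(c,np.array(P),T).round().astype(int)
      best.append((np.minimum(gm[u[:,1],u[:,0]],150).mean(),a,435+dx,8.5+dy))
best.sort();print([tuple(np.round(b,1).tolist()) for b in best[-6:]])
E
```

```text
31.3 [501.1   8.  129.7] 179.84 85.3 0.0
[321 112] 0 [     0      0    640    400 203888] [319.60929039 161.72297045]
centre,r [459.54952198   1.72489293 205.58601799] [ 51.90379715 120.09029227]
[321 112] 1 [305  96  34  34 916] [321.29366812 112.58406114]
centre,r [435.46001853   8.55499031  12.12802605] [0.16198906 0.32355246]
[(122.4, -23.0, 436.0, 8.5), (124.3, -24.0, 435.0, 8.5), (125.6, -21.0, 436.0, 8.5), (125.8, -23.0, 435.0, 8.5), (126.7, -22.0, 435.0, 8.5), (128.9, -21.0, 435.0, 8.5)]
```

Call:
servo_tool(series=[[1,0.329,0.003,0,-0.089],[1,0.329,0.003,0.1,-0.089],[1,0.329,0.003,0.3,-0.089],[1,0.329,0.003,0.5,-0.089],[1,0.329,0.003,0.61,-0.089],[1,0.329,0.003,0.63,-0.089],[1,0.329,0.003,0.63,-0.089],[0,0.329,0.003,0.63,-0.089]])

```text
clock: 32.15
tool_pos: [436.6, 8.6, 4.8]
ee_rot: [-0.215, 3.132, -0.001]
ft_force: [-0.1, 0.4, -0.6]
grip_width: 72.8
grip_force: 0.0
```

Call:
servo_tool(series=[[0,0,0,0,0],[0,0,0,0,0],[0,0,0,0,0],[0,0,0,0,0],[0,0,0,0,0],[0,0,0,0,0],[0,0,0,0,0],[0,0,0,0,0]])

```text
clock: 32.95
tool_pos: [436.6, 8.7, 5.0]
ee_rot: [-0.215, 3.131, -0.001]
ft_force: [0.1, -0.0, 5.7]
grip_width: 45.7
grip_force: 41.4
```

Call:
servo_tool(series=[[0,0,0,-0.2,0],[0,0,0,-0.35,0],[0,0,0,-0.35,0],[0,0,0,-0.35,0],[0,0,0,-0.35,0],[0,0,0,-0.35,0],[0,0,0,-0.35,0],[0,0,0,-0.35,0]])

```text
clock: 33.75
tool_pos: [434.8, 8.9, 72.9]
ee_rot: [0.215, -3.133, -0.0]
ft_force: [0.5, -0.2, -3.3]
grip_width: 45.5
grip_force: 44.6
```

```bash
python3 shot.py w14;python3 - <<'E'
from h import *
import pickle
np.set_printoptions(linewidth=250)
s,c=pickle.load(open('w14.pkl','rb'));T=wristT(c,s);g=cv2.cvtColor(c['img'],cv2.COLOR_BGR2GRAY)
p=s['tool_pos'];print(s['joints'][5])
u=proj(c,p+[0,0,28.],T)[0];print(u);u=u.astype(int);print(g[u[1]-70:u[1]+70:2,u[0]]);print(g[u[1],u[0]-70:u[0]+70:2])
E
```

```text
33.75 [434.8   8.9  72.9] -172.14 45.5 44.6
-0.30170073264421604
[320.88117087 280.61038493]
[ 58  57  55  78  97  97  96  95  96  95 112 121 122 123 123 124 125 126 121  31  10  11  12   9  11  10  12  12  10   9   9  11  10  10  11  12  11  11   9   7  11  11  29  29  28  26  28  30 184 234 232 233 234 234 235 227 208 221 235 239 221 179
 183 182 135   7  10  13  12  11]
[ 22  31  24  16  17   9   8   4  71  95 113 124 120 119 119 119 121 120 122  77  11  11  11   8  11  11  11   8  11  10   9  10  12  11  10  12  11   9   9  11  11  10  10  10  11  13  11  10  11  10  11  11 110 120 121 122 124 122 125 124 122  97
  94  35   8   7  12  19  21  30]
```

Call:
servo_tool(series=[[0,-0.2,-0.01,0,0],[0,-0.45,-0.02,0,0],[0,-0.7,-0.03,0,0],[0,-0.815,-0.04,0,0],[0,-0.815,-0.04,0.1,0],[0,-0.815,-0.04,0.2,0],[0,-0.815,-0.04,0.2,0],[0,-0.815,-0.04,0.2,0]])

```text
clock: 34.6
tool_pos: [597.2, 23.2, 33.1]
ee_rot: [0.215, -3.132, -0.0]
ft_force: [-0.2, 0.9, -3.9]
grip_width: 45.1
grip_force: 44.4
```

Call:
servo_tool(series=[[0,0,0,0.05,0],[0,0,0,0.08,0],[0,0,0,0.08,0],[0,0,0,0.08,0],[0,0,0,0.08,0],[0,0,0,0.08,0],[0,0,0,0.08,0],[0,0,0,0.08,0]])

```text
clock: 35.4
tool_pos: [598.0, 23.1, 17.9]
ee_rot: [-0.215, 3.134, -0.0]
ft_force: [0.1, -0.3, -3.6]
grip_width: 45.7
grip_force: 44.5
```

Call:
servo_tool(series=[[0,0.003,0,0.04,0],[0,0.003,0,0.055,0],[0,0.003,0,0.06,0],[0,0.003,0,0.063,0],[0,0.003,0,0.066,0],[0,0.003,0,0.066,0],[0,0.003,0,0.066,0],[0,0.003,0,0.066,0]])

```text
clock: 36.2
tool_pos: [596.6, 23.1, 5.1]
ee_rot: [0.215, -3.133, 0.0]
ft_force: [-5.5, 0.1, 5.3]
grip_width: 45.4
grip_force: 45.5
```

Call:
servo_tool(series=[[1,0,0,0,0],[1,0,0,0,0],[1,0,0,0,0],[1,0,0,0,0],[1,0,0,0,0],[1,0,0,-0.2,0],[1,0,0,-0.4,0],[1,0,0,-0.6,0]])

```text
clock: 37.0
tool_pos: [597.0, 23.1, 125.5]
ee_rot: [0.215, -3.133, -0.0]
ft_force: [0.6, -0.7, -0.5]
grip_width: 85.2
grip_force: 0.0
```

Call:
servo_tool(series=[[1,-0.3,0,0,0.089],[1,-0.3,0,0,0.089],[1,-0.3,0,0,0.089],[1,-0.3,0,0,0.089],[1,-0.3,0,0,0.089],[1,-0.3,0,0,0.089],[1,-0.3,0,0,0.089],[1,-0.3,0,0,0.089]])

```text
clock: 37.8
tool_pos: [656.5, 31.2, 124.7]
ee_rot: [0.004, 3.142, -0.0]
ft_force: [-0.7, 0.2, -0.3]
grip_width: 85.4
grip_force: 0.0
```

```bash
python3 shot.py w15;for t in 35 50;do python3 cap.py w15 596 23.7 32 $t;done
```

```text
37.8 [656.5  31.2 124.7] 179.85 85.4 0.0
[310 120] 0 [     0      0    640    400 195310] [314.18790129 160.07044186]
centre,r [614.34493076  10.55220771 197.85317738] [ 51.99236381 100.77489511]
[310 120] 6 [293 103  34  34 937] [309.22838847 119.53895411]
centre,r [595.68123266  22.95732952  12.09431849] [0.17909162 0.34776863]
```

Call:
servo_tool(series=[[1,0.728,0.495,-0.12,0],[1,0.728,0.495,-0.12,0],[1,0.728,0.495,-0.12,0],[1,0.728,0.495,-0.12,0],[1,0.728,0.495,-0.12,0],[1,0.728,0.495,-0.12,0],[1,0.728,0.495,-0.12,0],[1,0.728,0.495,-0.12,0]])

```text
clock: 38.65
tool_pos: [512.5, 130.0, 148.2]
ee_rot: [0.006, 3.141, -0.0]
ft_force: [-0.5, 0.1, -0.2]
grip_width: 85.2
grip_force: 0.0
```

```bash
python3 shot.py w16;python3 - <<'E'
from h import *
import pickle
np.set_printoptions(linewidth=250)
s,c=pickle.load(open('w16.pkl','rb'));T=wristT(c,s);g=cv2.cvtColor(c['img'],cv2.COLOR_BGR2GRAY)
gm=cv2.magnitude(cv2.Sobel(g,cv2.CV_32F,1,0),cv2.Sobel(g,cv2.CV_32F,0,1));t=np.linspace(0,6.28,80);b=[]
for dx in np.arange(-6,7,.5):
  for dy in np.arange(-6,7,.5):
    u=np.vstack([proj(c,np.c_[445.5+dx+r*np.cos(t),130+dy+r*np.sin(t),60+0*t],T) for r in(12,18)]).round().astype(int)
    b.append((np.minimum(gm[u[:,1],u[:,0]],200).mean(),445.5+dx,130+dy))
b.sort();print([tuple(np.round(x,1).tolist()) for x in b[-5:]])
u=proj(c,[[445.5,130,60]],T)[0].astype(int);print(u,g[u[1],u[0]-50:u[0]+50:2],g[u[1]-50:u[1]+50:2,u[0]])
E
```

```text
38.65 [512.5 130.  148.2] 179.78 85.2 0.0
[(164.0, 445.0, 129.0), (164.2, 445.5, 129.0), (165.1, 445.5, 128.5), (169.7, 446.0, 129.0), (170.4, 446.0, 128.5)]
[320 110] [150 147 141 143 149 141  79  69  69  70  73  71  79 192 220 230 188  77 102 147  71  69  69  70  69  69  66  71  73  75  76  73  42  97 228 230 232 163 174 178 170 166 172 178 178 176 178 181 176 168] [148 148 145 144 148 152 174 180 174 176 177 176 168 161 220 226 218  93  47  64  71  68  68  69  67  69  70  72  73  71  71  74  71  55  96 213 220 218 149  66  71  73  70  68  70  74  73  71  67  69]
```

Call:
servo_tool(series=[[1,0.333,-0.006,0,0],[1,0.333,-0.006,0.05,0],[1,0.333,-0.006,0.25,0],[1,0.333,-0.006,0.45,0],[1,0.333,-0.006,0.65,0],[1,0.333,-0.006,0.69,0],[1,0.333,-0.006,0.69,0],[0,0.333,-0.006,0.69,0]])

```text
clock: 39.5
tool_pos: [446.3, 129.6, 11.7]
ee_rot: [0.005, 3.14, 0.0]
ft_force: [-0.2, -0.1, 0.1]
grip_width: 73.3
grip_force: 0.0
```

Call:
servo_tool(series=[[0,0,0,0,0],[0,0,0,0,0],[0,0,0,0,0],[0,0,0,0,0],[0,0,0,0,0],[0,0,0,0,0],[0,0,0,0,0],[0,0,0,0,0]])

```text
clock: 40.3
tool_pos: [446.1, 129.7, 11.9]
ee_rot: [0.004, 3.139, -0.0]
ft_force: [-1.4, -1.4, 5.7]
grip_width: 34.0
grip_force: 39.5
```

Call:
servo_tool(series=[[0,0,0,-0.2,0],[0,0,0,-0.4,0],[0,0,0,-0.6,0],[0,0,0,-0.65,0],[0,0,0,-0.65,0],[0,0,0,-0.65,0],[0,0,0,-0.65,0],[0,0,0,-0.65,0]])

```text
clock: 41.1
tool_pos: [443.6, 129.5, 138.8]
ee_rot: [-0.004, -3.138, 0.001]
ft_force: [-1.0, -0.1, -1.6]
grip_width: 34.2
grip_force: 40.5
```

```bash
python3 shot.py w17;python3 - <<'E'
from h import *
import pickle
np.set_printoptions(linewidth=250)
s,c=pickle.load(open('w17.pkl','rb'));T=wristT(c,s);g=cv2.cvtColor(c['img'],cv2.COLOR_BGR2GRAY)
p=s['tool_pos']
gm=cv2.magnitude(cv2.Sobel(g,cv2.CV_32F,1,0),cv2.Sobel(g,cv2.CV_32F,0,1));t=np.linspace(0,6.28,80);b=[]
for dx in np.arange(-6,7,.5):
  for dy in np.arange(-3,4,.5):
   for h in(48,50,52):
    u=np.vstack([proj(c,np.c_[p[0]+dx+r*np.cos(t),p[1]+dy+r*np.sin(t),p[2]+h+0*t],T) for r in(12,18)]).round().astype(int)
    b.append((np.minimum(gm[u[:,1],u[:,0]],200).mean(),dx,dy,h))
b.sort();print([tuple(np.round(x,1).tolist()) for x in b[-5:]])
E
```

```text
41.1 [443.6 129.5 138.8] 179.85 34.2 40.5
[(85.0, 0.0, -0.5, 48.0), (85.6, -0.5, -0.5, 48.0), (88.8, 0.0, 0.0, 48.0), (90.6, -2.0, 0.0, 50.0), (97.7, -0.5, 0.0, 48.0)]
```

```bash
python3 - <<'E'
from h import *
c=load('scene')
for uv in [(430,193),(429,207),(463,142),(478,229),(474,231)]: print(uv,[onz(c,uv,z)[:2].round().tolist() for z in (0,50,80)])
d=load('side')
for uv in [(108,252),(198,205),(197,172),(102,213)]: print(uv,[onz(d,uv,z)[:2].round().tolist() for z in (0,50,80)])
E
```

```text
(430, 193) [[757.0, 203.0], [762.0, 167.0], [765.0, 145.0]]
(429, 207) [[773.0, 161.0], [777.0, 127.0], [780.0, 107.0]]
(463, 142) [[763.0, 420.0], [768.0, 371.0], [770.0, 341.0]]
(478, 229) [[903.0, 167.0], [900.0, 133.0], [898.0, 113.0]]
(474, 231) [[897.0, 157.0], [894.0, 123.0], [892.0, 103.0]]
(108, 252) [[801.0, 336.0], [730.0, 361.0], [688.0, 376.0]]
(198, 205) [[783.0, 138.0], [715.0, 185.0], [674.0, 214.0]]
(197, 172) [[905.0, 36.0], [823.0, 95.0], [774.0, 130.0]]
(102, 213) [[934.0, 271.0], [849.0, 303.0], [798.0, 323.0]]
```

Call:
servo_tool(series=[[0,-1,0.1,-0.05,0],[0,-1,0.1,-0.05,0],[0,-1,0.1,-0.05,0],[0,-1,0.1,-0.05,0],[0,-1,0.1,-0.05,0],[0,-1,0.1,-0.05,0],[0,-1,0.1,-0.05,0],[0,-1,0.1,-0.05,0]])

```text
clock: 42.05
tool_pos: [643.5, 149.1, 150.8]
ee_rot: [-0.004, -3.141, 0.0]
ft_force: [-0.7, 0.6, -0.4]
grip_width: 34.2
grip_force: 40.5
```

Call:
servo_tool(series=[[0,-0.24,0.015,0,0],[0,-0.24,0.015,0,0],[0,-0.24,0.015,0.2,0],[0,-0.24,0.015,0.4,0],[0,-0.24,0.015,0.5,0],[0,-0.24,0.015,0.5,0],[0,-0.24,0.015,0.5,0],[0,-0.24,0.015,0.5,0]])

```text
clock: 42.85
tool_pos: [694.4, 152.2, 53.5]
ee_rot: [0.004, 3.137, 0.001]
ft_force: [-0.5, 0.1, -0.5]
grip_width: 34.1
grip_force: 40.5
```

Call:
servo_tool(series=[[0,0,0,0,0],[0,0,0,0,0],[0,0,0,0,0],[0,0,0,0,0],[0,0,0,0,0],[0,0,0,0,0],[0,0,0,0,0],[0,0,0,0,0]])

```text
clock: 43.65
tool_pos: [692.8, 152.0, 50.3]
ee_rot: [-0.004, -3.141, 0.0]
ft_force: [0.6, 0.5, -1.6]
grip_width: 34.1
grip_force: 40.5
```

Call:
servo_tool(series=[[0,0.006,0.003,0.1,0],[0,0.006,0.003,0.16,0],[0,0.006,0.003,0.18,0],[0,0.006,0.003,0.186,0],[0,0.006,0.003,0.186,0],[0,0.006,0.003,0.186,0],[0,0.006,0.003,0.186,0],[0,0.006,0.003,0.186,0]])

```text
clock: 44.45
tool_pos: [692.0, 152.6, 13.8]
ee_rot: [0.004, 3.141, -0.0]
ft_force: [0.8, 0.7, -1.2]
grip_width: 34.2
grip_force: 40.6
```

Call:
servo_tool(series=[[0,0,0,0.003,0],[0,0,0,0.006,0],[0,0,0,0.008,0],[0,0,0,0.008,0],[0,0,0,0.008,0],[0,0,0,0.008,0],[0,0,0,0.008,0],[0,0,0,0.008,0]])

```text
clock: 45.25
tool_pos: [691.8, 152.6, 12.1]
ee_rot: [0.004, 3.141, -0.0]
ft_force: [-1.8, -0.1, 4.6]
grip_width: 34.1
grip_force: 40.9
```

Call:
servo_tool(series=[[1,0,0,-0.003,0],[1,0,0,-0.003,0],[1,0,0,-0.003,0],[1,0,0,-0.003,0],[1,0,0,-0.003,0],[1,0,0,-0.15,0],[1,0,0,-0.35,0],[1,0,0,-0.55,0]])

```text
clock: 46.05
tool_pos: [691.0, 152.5, 122.1]
ee_rot: [-0.004, -3.14, 0.0]
ft_force: [1.4, -0.6, 0.1]
grip_width: 85.4
grip_force: 0.0
```

Call:
servo_tool(series=[[1,0,0,-0.2,0],[1,-0.14,0,-0.2,0],[1,-0.14,0,-0.2,0],[1,-0.14,0,-0.2,0],[1,-0.14,0,-0.2,0],[1,-0.14,0,-0.2,0],[1,-0.14,0,-0.2,0],[1,-0.14,0,-0.2,0]])

```text
clock: 46.85
tool_pos: [719.3, 152.6, 161.6]
ee_rot: [-0.004, -3.141, 0.0]
ft_force: [0.1, -0.4, 0.6]
grip_width: 85.0
grip_force: 0.0
```

```bash
python3 shot.py w18; python3 - <<'E'
from h import *
import pickle
s,c=pickle.load(open('w18.pkl','rb'));T=wristT(c,s)
a=np.radians(3.4);X=np.array([np.cos(a),np.sin(a),0]);Y=np.array([-X[1],X[0],0]);C=np.array([605.4,147.4,30]);im=c['img'].copy()
def dots(im,c,P,T=None):
    for u in proj(c,np.array(P),T).round().astype(int):
        if 0<=u[1]<400 and 0<=u[0]<640: im[u[1],u[0]]=(0,0,255)
t=np.linspace(0,6.28,50);l=np.linspace(-38,38,30)
sq=[C+38*q*A+i*B for A,B in((X,Y),(Y,X)) for q in(-1,1) for i in l]
circ=lambda x,y,z,r:np.c_[x+r*np.cos(t),y+r*np.sin(t),z+0*t]
S=C+86*X
def allm(im,c,T=None): 
    for P in(sq,circ(S[0],S[1],60,18),circ(S[0],S[1],0,18),circ(586.4,-100.2,25,50),circ(586.4,-100.2,47,30),circ(586.4,-100.2,79,20),circ(605.4,147.4,49,26)): dots(im,c,P,T)
allm(im,c,T)
A=cv2.resize(im[0:260,170:470],None,fx=2,fy=2)[:,:, :]
g=[]
d=load('side');e=d['img'].copy();allm(e,d);B=cv2.resize(e[130:260,190:390],(400,260),interpolation=cv2.INTER_NEAREST)
d=load('scene');e=d['img'].copy();allm(e,d);D=cv2.resize(e[145:275,270:470],(400,260),interpolation=cv2.INTER_NEAREST)
A=cv2.resize(A,(400,347));cv2.imwrite('pics/v14.png',np.hstack([np.vstack([A[:,:],np.zeros((173,400,3),np.uint8)]),np.vstack([B,D])]))
E
```

```text
46.85 [719.3 152.6 161.6] 179.86 85.0 0.0
```

View pics/v14.png

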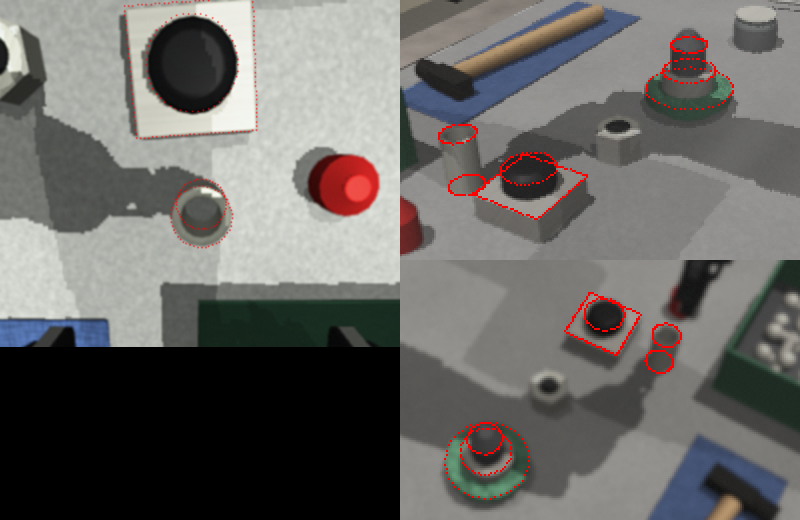

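The combined view shows the wrist, side and scene cameras with target outlines drawn in red. The sleeve, cap, block, ring, cone and stand all sit on their outlines, the nut lies between stand and block, and the gripper is clear. I'm handing it in.

```bash
python3 -c "
from station import arm
print(arm.finish_job())"
```

```text
the job is handed in; nothing more can be done
None
```

The layout is done in the order asked and handed in at about 47 s: the ring, cone, cap and nut measured within about 1.5 mm of target, the sleeve sat on its target outline in the cameras, and I left the tin and tape untouched.

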